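# Open the centrifuge rotor

### The job

Open the loaded centrifuge rotor: unscrew the black hand nut from the stud in its middle without forcing the thread and stand the nut, open end down, on the bare worktop clear of the rotor. Then lift the loose lid straight off over the stud by its hub knob and lay it flat in the middle of the small bench mat, knob up. Set both down gently rather than dropping them, and leave the flask, the bottle and the timer alone.

Things in the scene. Friction and masses are not known exactly. Their poses are not given: they have to be found in the camera images.
- rotor: Grey metal centrifuge rotor, 102 mm across, upright on a round grey bench foot; fixed, cannot slide or turn. Origin: on the worktop under its centre; z is its upright axis. The lid's seat is at z = 62 mm; twelve capped tubes sit under the lid, below the seat. Rotor and mat can stand in either of two places, left or right.
- stud_top (a point): End of the rotor's steel stud, on its axis, 133 mm above the worktop. The stud (29 mm across) rises through the lid; above z = 106 mm (top of the lid's knob) it has a coarse right-hand two-start thread, 30 mm over the crests, 15 mm lead per full turn.
- lid: Loose aluminium lid, 94 mm across, 0.15 to 0.3 kg; flat underside, shallow dome (4 mm thick at the rim, 16 mm inside) and a round hub knob, 48 mm across, from 16 to 44 mm above the underside. A 34 mm hole runs through knob and lid, about 2 mm clear of the stud all round. Origin: centre of the underside; z points up out of the knob. Only the nut holds it down.
- lid_knob (a point): On the lid's axis, 34 mm above its underside: middle of the hub knob's grip. With the lid on the rotor and the nut gone, the stud's end stands 37 mm above this point, between the fingers, so the lid must rise straight by more than 71 mm before it goes sideways.
- nut: Black knurled cap nut for the hand, 46 mm across, 40 mm high, 0.09 to 0.18 kg, closed on top. Origin: centre of its open lower end; z points up out of the closed top. At the start it is screwed down onto the lid's knob, lower end 106 mm above the worktop. It unscrews counter-clockwise seen from above and climbs 15 mm per turn, with about 0.7 mm of play up and down; it stays where it is left.
- nut_grip (a point): On the nut's axis, 30 mm above its lower end, 10 mm below its top; grip about here. The nut comes free after a little more than a full turn (about 365 to 400 degrees, not the same each time), so it must be regrasped. Before that an upward pull meets a hard stop; once free only its weight is felt and it lifts off, clear when its lower end is above the stud's end.
- mat: Square grey rubber bench mat with rounded corners, 112 x 112 mm, 3 mm thick, ribbed, fixed on the worktop, its sides nearly along x and y. Origin: on the worktop under its centre.
- bare_spot (a point): A point on the worktop, unmarked, in front of the small balance: middle of a patch bare for 35 mm before and behind (x) and 80 mm to left and right (y); a handy place for the nut, gripped along y. The nut may stand on any other bare part of the worktop.
- eyepiece (a point): Nearest eyepiece of the microscope, fixed furniture at the left. Its two eyepieces fill about 0.43 to 0.55 m ahead of the base, 0.31 to 0.43 m to its left and 0.21 to 0.29 m above the worktop; its head, right behind them, starts 0.47 m ahead and 0.22 m to the left, from 0.10 m up. Swing in from the left close to the robot, not through it.
- flask: Bystander: conical glass flask, 82 mm across, 144 mm high, at the far right; origin under its centre.
- bottle: Bystander: white plastic bottle with a screw cap, 52 mm across, 120 mm high, at the left; origin under its centre.
- timer: Bystander: flat laboratory timer, 62 x 62 x 18 mm, at the front right; origin under its centre.

How it is judged (in metres and radians):
On the way, in this order (a step that is already met when the one before it is completed fails the run):
1. the nut is off and stands released on the worktop clear of the rotor, while the lid still lies on its seat (height (world z) of nut below 0.008 m and angle between nut's own z axis and vertical below 0.12 rad and horizontal distance between nut and rotor above 0.075 m and z of lid in the frame of rotor below 0.067 m and horizontal distance between lid and rotor below 0.008 m and contact force between the fingers and nut below 0.1 N and linear speed of nut below 0.03 m/s), for 0.2 s.
2. the lid is held by its hub knob, lifted more than 40 mm off its seat (z of lid in the frame of rotor above 0.102 m and distance between the grasp point and lid_knob below 0.04 m and contact force between the fingers and lid above 1 N), for 0.1 s.
At the end, for the whole second after the job is handed in: The lid lies still on the mat, knob up (tilt under 0.08 rad, underside under 8 mm above the worktop), its centre within 30 mm of the mat's along each side; the nut stands still, open end down (tilt under 0.12 rad, lower end under 8 mm up), its axis at least 75 mm from the rotor's (x of lid in the frame of mat between -0.03 and 0.03 m and y of lid in the frame of mat between -0.03 and 0.03 m and height (world z) of each of lid, nut below 0.008 m and angle between lid's own z axis and vertical below 0.08 rad and linear speed of each of lid, nut below 0.02 m/s and angle between nut's own z axis and vertical below 0.12 rad and horizontal distance between nut and rotor above 0.075 m); the robot touches nothing.
It fails at once if the lid is let go while its underside is more than 25 mm above the worktop, away from its seat on the rotor (height (world z) of lid above 0.025 m and contact force between the fingers and lid below 0.05 N and (horizontal distance between lid and rotor above 0.02 m or z of lid in the frame of rotor above 0.085 m)).
It fails at once if the nut is let go while its lower end is more than 25 mm above the worktop, away from the stud (height (world z) of nut above 0.025 m and contact force between the fingers and nut below 0.05 N and horizontal distance between nut and rotor above 0.02 m).
It fails at once if the nut is forced against the thread (more than 90 N between nut and rotor) (contact force between nut and rotor above 90 N).
It fails at once if the flask, the bottle or the timer is moved more than 20 mm (distance of any of flask, bottle, timer from where it was at the start of the episode above 0.02 m).
It also fails if it takes over 72 s, if anything falls off the work surface, if the arm or the gripper's body presses on something with over 40 N, if the wrist force passes 120 N, or if a joint passes its speed limit or range.

### The arm

A 6-joint arm with a two-finger parallel gripper is mounted at the origin on a cart in front of the work surface, level with it; the furniture and walls round the work are solid. World frame = base frame: x ahead of the robot, y to its left, z up, the work surface at z = 0. Lengths are in mm, angles in rad, forces in N, time in s.
With the tool pointing down it reaches from about 325 to 1000 mm from the base axis. Payload 5.1 kg.
Tool frame: the origin (TCP) lies on the mounting face of the last link; the fingertips stand 173 mm ahead of it and the grasp point (between the pads) lies 155 mm ahead of it (robot.pinch_z is the distance from the TCP to the grasp point, in mm); z points along the fingers, y is the line along which they close (so a half turn about z gives the same grasp; the last joint's range is limited). The gripper opens to 85 mm and grips with 20 to 120 N. Pads are 22 mm wide; open, the fingers measure 114 mm over their backs; the gripper's body (76 mm by 85 mm) begins 54 mm behind the grasp point. The pads swing forward as they close: fully open they stand 13 mm farther back than shut.
Start: joints at [-1.362, 0.124, 1.65, -0, 1.367, -0.083], TCP at [186.957, -622.522, 404.722] pointing down, gripper open.
Joint ranges: [-2.61, 2.61], [-1.02, 2.33], [0.03, 2.71], [-1.35, 4.49], [0.32, 2.68], [-2.91, 2.91]. Speed limits (rad/s): [2.57, 2.57, 3.14, 3.14, 3.14, 3.14].

### API

Orientations are given as a unit quaternion [x, y, z, w].
In Python, from cell import robot, capture, get_calibration, finish_job gives the robot as it stands. The module is installed in compiled form; this text tells all that it offers.
- The arm moves only by the tool arm_command, never from a script. Its arguments are lists of equal length, an entry for each row: "delta_pos": the shift along the world's x, y, z in mm, a list of three; "dr": the turn, a rotation vector about the world's x, y, z in rad, a list of three. In form: {"delta_pos": [[tx, ty, tz], ...], "dr": [[wx, wy, wz], ...]}. A call has 1 to 8 rows; each row shifts and turns the commanded pose from where the row before left it; what a row does not reach is not made up. A row lasts 1/10 s, in which the tool goes at most 50 mm and 8.59 degrees, less where a joint would pass 70% of its speed; a pose out of reach is approached as far as the arm can. A call is refused whole if a number of a shift passes 50 or a number of a turn 0.15, either way. A call with a gripper value outside its range is refused whole. "claw" is the finger opening in mm, from 0 to 85.4, set as the call begins (left out, the last holds). The fingers move at their own pace and stop on an object; the grip force is fixed at half the most. Time passes only in rows, so rows that do not move let the fingers close. It gives the time, the measured TCP pose, the force, the opening and the grip force at its end, in the units of the state.
- robot.get_state(): the state, without advancing time (a new reading comes with each control period).
- capture(name): name is "side" or "top"; returns the picture (420x560x3 uint8, red, green, blue); there is no depth.
- get_calibration(name): a dict with "intrinsics" (3x3 intrinsics, pixels), "xyz" and "rotation" of the camera in the world. Camera axes: x right, y up, looking along -z (the intrinsics and any distortion apply to the point x, -y, -z); pixel columns grow to the right and rows downward; lengths in mm; the calibration is good to about 2 mm. A picture is of the moment at which its call begins. get_calibration takes no time and is no camera call.
- finish_job(): hands the job in; it is judged then, once.
The state is a dict: "time": time; "joints": joint angles; "dq": joint speeds; "tau": joint torques, N m; "tool_pos": TCP position; "tool_rot": TCP orientation; "wrist_force": force on the tool from outside, world axes, zero at the start; "torque": the same for the moment, N m; "finger_gap": opening from 0.0 (shut) to 1.0 (fully open); "grip_force": force on a finger pad.
Only numpy, scipy, OpenCV 4.12 (cv2) and the standard library are available. Lean on these libraries where they do the work, as an engineer would, in place of code of your own. Each camera call takes 0.05 s, during which the arm holds its last target. There are 200 camera calls.

## Working session

There is one attempt and no reset: what is moved stays moved. The work goes in short steps, Python scripts to look and compute and a tool call to move; the robot and the scene stay as the last step left them, time stands still between calls to the robot, and variables do not carry over. Pictures are saved under pics/ and viewed, at most 10 in all, crops included, and the job is handed in when it is done.

Besides the shell and the picture viewer there is one more tool, called after "Call:" by a JSON object that holds its "fn" and its "kwargs", one argument or row to a line. arm_command: Moves the arm, as the interface text tells. Its arguments: {"type":"object","properties":{"delta_pos":{"type":"array"},"dr":{"type":"array"},"claw":{"type":"number"}},"required":["delta_pos","dr"]}

```bash
mkdir -p pics; python3 - <<'E'
from cell import *
import cv2,json
for n in("side","top"):
    cv2.imwrite(f"pics/{n}0.png",capture(n)[:,:,::-1]); print(n,get_calibration(n))
print(robot.get_state(),robot.pinch_z)
E
```

```text
side {'intrinsics': array([[508.84788843,   0.        , 277.57079462],
       [  0.        , 508.84788843, 216.51978416],
       [  0.        ,   0.        ,   1.        ]]), 'xyz': array([  27.33652674, 1092.42423086,  745.28599762]), 'rotation': array([-0.09762685,  0.52574282,  0.83329578, -0.14029122])}
top {'intrinsics': array([[445.81753418,   0.        , 280.22715993],
       [  0.        , 445.81753418, 202.33528756],
       [  0.        ,   0.        ,   1.        ]]), 'xyz': array([ 224.39120809,   -6.23326536, 1574.75188628]), 'rotation': array([ 0.03985407, -0.0470969 , -0.69559485,  0.71578023])}
{'time': 0.1, 'joints': array([-1.36161768e+00,  1.24429631e-01,  1.65153744e+00,  1.09952142e-05,
        1.36751879e+00, -8.25868021e-02]), 'dq': array([ 0.00147649, -0.00252693, -0.00292263,  0.00021731,  0.00028067,
        0.00097753]), 'tau': array([ 3.02663348e-04, -4.24934900e+01, -3.66654646e+01,  4.69072597e-05,
        4.01030455e-03,  9.28083978e-06]), 'tool_pos': array([ 186.90195322, -622.30998208,  403.58227583]), 'tool_rot': array([ 9.89377692e-01,  1.45364668e-01, -5.45036178e-05, -9.45049264e-04]), 'wrist_force': array([ 0.4061555 , -0.23562368, -1.10182126]), 'torque': array([ 0.0671978 , -0.03050895,  0.00318753]), 'grip_force': 0.0, 'finger_gap': 0.9991926667206895} 154.70000000000002
```

View pics/side0.png

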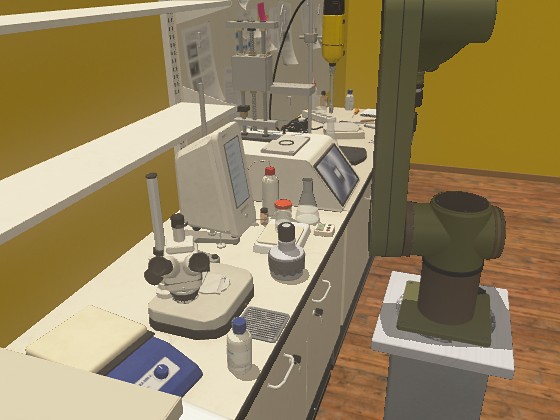

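View pics/top0.png

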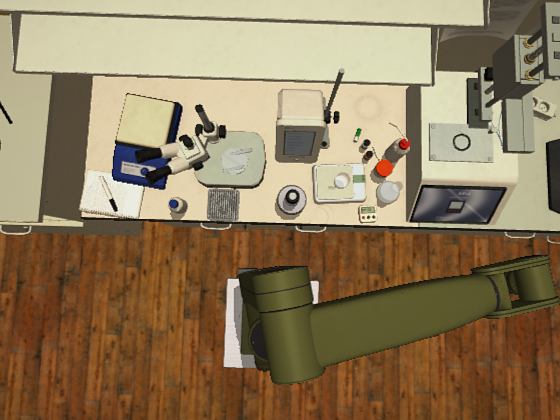

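The side view shows the nut top near (286,228) on the rotor near (286,262), and the mat near (266,323). In the top view the nut is at (291,197), the mat at (223,205), the balance at (340,183), the timer at (367,213) and the bottle at (176,204).

```bash
cat > h.py <<'E'
import numpy as np,cv2
from scipy.spatial.transform import Rotation as R
from cell import *
def ray(n,uv):
    c=get_calibration(n);d=np.linalg.solve(c['intrinsics'],[uv[0],uv[1],1])*[1,-1,-1]
    return np.array(c['xyz']),R.from_quat(c['rotation']).apply(d)
def plane(n,uv,z):
    o,d=ray(n,uv);return o+d*(z-o[2])/d[2]
def proj(n,p):
    c=get_calibration(n);q=R.from_quat(c['rotation']).inv().apply(np.array(p)-c['xyz'])*[1,-1,-1]
    q=c['intrinsics']@q;return q[:2]/q[2]
def two(u1,u2):
    o,d=ray('side',u1);p,e=ray('top',u2);d/=np.linalg.norm(d);e/=np.linalg.norm(e)
    s=np.linalg.lstsq(np.c_[d,-e],p-o,rcond=None)[0];a=o+s[0]*d;b=p+s[1]*e
    return (a+b)/2,np.linalg.norm(a-b)
E
python3 - <<'E'
from h import *
S=cv2.imread('pics/side0.png');T=cv2.imread('pics/top0.png')
def blobs(im,x0,y0,x1,y1,lo,hi,name):
    m=cv2.inRange(im[y0:y1,x0:x1],lo,hi)
    n,l,s,c=cv2.connectedComponentsWithStats(m)
    for i in range(1,n):
        if s[i,4]>25: print(name,s[i,:4]+[x0,y0,0,0],s[i,4],c[i]+[x0,y0])
blobs(S,262,215,312,285,(0,0,0),(60,60,60),'Snut')
blobs(T,270,178,312,218,(0,0,0),(60,60,60),'Tnut')
blobs(T,270,178,312,222,(0,0,0),(170,170,170),'Trotor')
blobs(T,200,182,248,225,(0,0,0),(175,175,175),'Tmat')
blobs(S,235,295,300,345,(0,0,0),(165,165,165),'Smat')
a=cv2.resize(S[205:355,215:335],None,fx=4,fy=4,interpolation=cv2.INTER_CUBIC)[:600]
b=cv2.resize(T[170:230,165:395],None,fx=3.4,fy=3.4,interpolation=cv2.INTER_CUBIC)
cv2.imwrite('pics/a.png',a);cv2.imwrite('pics/b.png',b)
E
```

```text
Tnut [285 190  14  14] 101 [291.98019802 197.03960396]
Trotor [275 185  32  35] 566 [288.78798587 203.83038869]
Tmat [200 182  48  43] 1366 [223.00146413 204.24450952]
Smat [235 295  65  50] 2073 [266.10226725 323.33429812]
```

View pics/a.png

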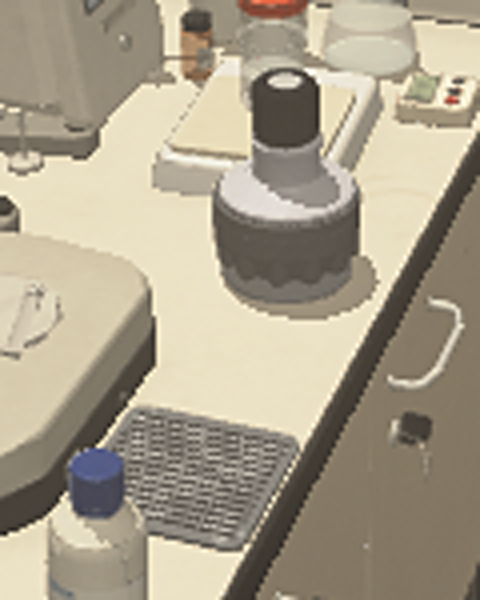

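View pics/b.png

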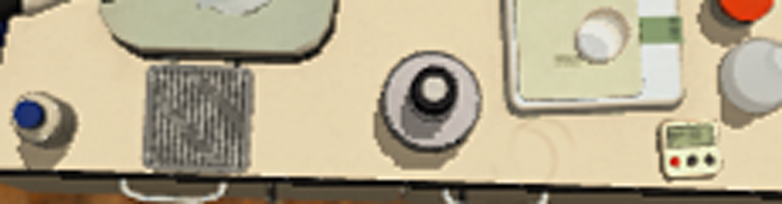

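The side crop shows the nut's top centre near (286,81), and mat corners at (137,407), (298,438) and (237,549). The top crop shows the nut's top centre near (434,89), the lid and rotor disc centre near (430,101), and the mat centre near (197,118).

```bash
python3 - <<'E'
from h import *
st=lambda x,y:(215+(x-1.5)/4,205+(y-1.5)/4)
tt=lambda x,y:(165+(x-1.2)/3.4,170+(y-1.2)/3.4)
np.set_printoptions(precision=1,suppress=True)
n=(st(286,81),tt(434,89))
print('nut',two(*n),plane('side',n[0],146),plane('top',n[1],146))
print('rotor',plane('top',tt(430,101),64), 'base?')
print('rot L/R top z58',plane('top',tt(380,101),58),plane('top',tt(480,101),58))
print('rot side L/R z55',plane('side',st(213,210),60),plane('side',st(360,210),60))
m=[(148,65),(252,67),(247,171),(143,168)]
M=[plane('top',tt(*p),3) for p in m];print('mat',*M,np.mean(M,0))
for p in[(137,407),(298,438),(237,549)]:print('mat side',plane('side',st(*p),3))
print('midS',(plane('side',st(137,407),3)+plane('side',st(237,549),3))/2)
for k,p,z in[('bottle',(30,113),120),('timer',(690,148),18),('balL',(512,107),20),('balR',(682,103),20),('flask',(752,78),60),('edge',(20,172),0),('edgeR',(720,188),0)]:print(k,plane('top',tt(*p),z))
for p in[(155,188),(250,200)]:print('bal side',plane('side',st(*p),0))
E
```

```text
nut (array([423.7, -57. , 144.4]), np.float64(0.33115265260821214)) [422.5 -53.9 146. ] [423.7 -56.9 146. ]
rotor [422.8 -56.1  64. ] base?
rot L/R top z58 [422.1  -5.8  58. ] [ 425.1 -106.7   58. ]
rot side L/R z55 [462.8 -17.7  60. ] [368.8 -48.5  60. ]
mat [460.1 238.1   3. ] [461.2 129.3   3. ] [351.9 130.2   3. ] [351.9 238.1   3. ] [406.3 183.9   3. ]
mat side [457.6 133.9   3. ]
mat side [352.6 132.5   3. ]
mat side [352.2 241.4   3. ]
midS [404.9 187.6   3. ]
bottle [392.4 331.1 120. ]
timer [ 387.7 -327.7   18. ]
balL [ 424.8 -142.5   20. ]
balR [ 434.2 -318.8   20. ]
flask [ 456.4 -381.6   60. ]
edge [344.3 365.8   0. ]
edgeR [ 348.6 -362.9    0. ]
bal side [ 553.8 -132.1    0. ]
bal side [ 480.2 -137.2    0. ]
```

Call:
{"fn": "arm_command", "kwargs": {
  "delta_pos": [
    [17,40,0],
    [17,40,0],
    [17,40,0],
    [17,40,0],
    [17,40,0],
    [17,40,0],
    [17,40,0],
    [17,40,0]
  ],
  "dr": [
    [0,0,-0.1],
    [0,0,-0.1],
    [0,0,-0.1],
    [0,0,-0.1],
    [0,0,-0.1],
    [0,0,-0.1],
    [0,0,-0.1],
    [0,0,-0.1]
  ],
  "claw": 85
}}

```text
time: 0.9
tool_pos: [323.1, -300.7, 404.2]
tool_rot: [0.967, -0.254, -0.0, -0.0]
wrist_force: [0.3, -0.7, 0.7]
finger_gap: 0.996
grip_force: 0.0
```

```bash
cat > s.py <<'E'
from h import *
np.set_printoptions(precision=2,suppress=True)
s=robot.get_state();y=R.from_quat(s['tool_rot']).as_matrix()
print('t',round(s['time'],2),'pos',s['tool_pos'],'yaw_y',round(np.arctan2(y[1,1],y[0,1]),3),'zax',y[:,2],'q1,q6',s['joints'][[0,5]],'F',s['wrist_force'],'gap',round(85.4*s['finger_gap'],1),'grip',s['grip_force'])
E
python3 s.py
```

```text
t 0.9 pos [ 323.11 -300.75  404.23] yaw_y -2.084 zax [-0.  0. -1.] q1,q6 [-0.87  1.21] F [ 0.26 -0.68  0.72] gap 85.0 grip 0.0
```

Call:
{"fn": "arm_command", "kwargs": {
  "delta_pos": [
    [14,35,0],
    [14,35,0],
    [14,35,0],
    [14,35,0],
    [14,35,0],
    [15,35,0],
    [15,34.5,0],
    [0,0,0]
  ],
  "dr": [
    [0,0,-0.1],
    [0,0,-0.1],
    [0,0,-0.1],
    [0,0,-0.1],
    [0,0,-0.1],
    [0,0,-0.1],
    [0,0,-0.1],
    [0,0,-0.1]
  ]
}}

```text
time: 1.7
tool_pos: [423.6, -54.9, 404.3]
tool_rot: [0.794, -0.608, -0.001, -0.0]
wrist_force: [-1.0, -0.4, 0.7]
finger_gap: 0.998
grip_force: 0.0
```

```bash
python3 s.py;  python3 - <<'E'
from h import *
S=capture('side');T=capture('top')
p=robot.get_state()['tool_pos']
a=cv2.resize(S[110:310,200:400],None,fx=2.9,fy=2.9)
b=cv2.resize(T[160:230,200:340],None,fx=2,fy=2)
im=np.full((580,580+280,3),0,np.uint8);im[:,:580]=a;im[:140,580:]=b
cv2.imwrite('pics/c.png',im[:,:800][:,:,::-1])
E
```

```text
t 1.7 pos [423.62 -54.85 404.33] yaw_y -2.877 zax [-0.  0. -1.] q1,q6 [-0.25  2.62] F [-0.99 -0.36  0.68] gap 85.2 grip 0.0
```

View pics/c.png

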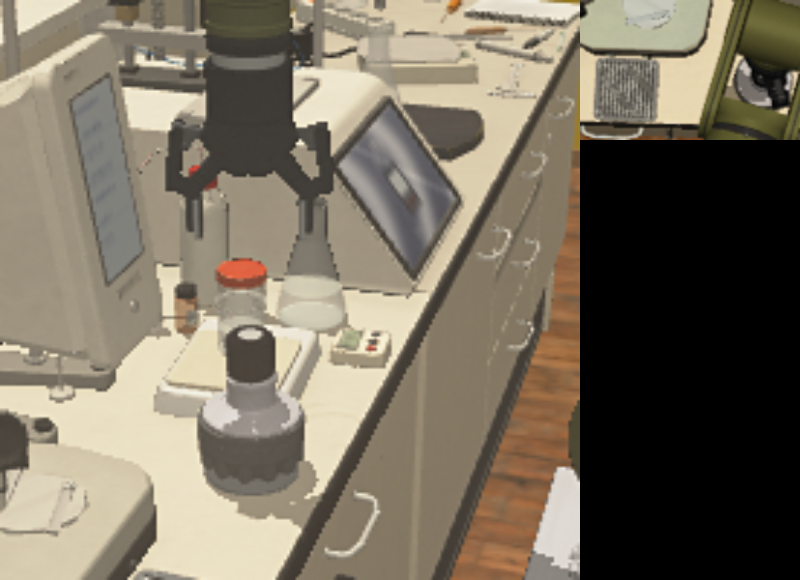

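The fingers stand open right over the nut, centred near column 249 against the nut at 250.

Call:
{"fn": "arm_command", "kwargs": {
  "delta_pos": [
    [0,0,-15],
    [0,0,-15],
    [0,0,-15],
    [0,0,-15],
    [0,0,-15],
    [0,0,-10],
    [0,0,0],
    [0,0,0]
  ],
  "dr": [
    [0,0,0],
    [0,0,0],
    [0,0,0],
    [0,0,0],
    [0,0,0],
    [0,0,0],
    [0,0,0],
    [0,0,0]
  ]
}}

```text
time: 2.6
tool_pos: [423.1, -58.1, 319.8]
tool_rot: [0.794, -0.608, -0.0, 0.0]
wrist_force: [0.4, 0.1, -0.0]
finger_gap: 0.996
grip_force: 0.0
```

```bash
python3 s.py
```

```text
t 2.6 pos [423.09 -58.07 319.75] yaw_y -2.879 zax [-0.  0. -1.] q1,q6 [-0.26  2.62] F [ 0.44  0.1  -0.  ] gap 85.1 grip 0.0
```

Call:
{"fn": "arm_command", "kwargs": {
  "delta_pos": [
    [0.3,1.5,-11],
    [0,0,-11],
    [0,0,-11],
    [0,0,0],
    [0,0,0]
  ],
  "dr": [
    [0,0,0],
    [0,0,0],
    [0,0,0],
    [0,0,0],
    [0,0,0]
  ]
}}

```text
time: 3.1
tool_pos: [423.1, -56.5, 286.1]
tool_rot: [0.794, -0.608, -0.001, 0.0]
wrist_force: [0.9, 0.2, 0.4]
finger_gap: 0.994
grip_force: 0.0
```

Call:
{"fn": "arm_command", "kwargs": {
  "delta_pos": [
    [0,0,0],
    [0,0,0],
    [0,0,0],
    [0,0,0],
    [0,0,0],
    [0,0,0]
  ],
  "dr": [
    [0,0,0],
    [0,0,0],
    [0,0,0],
    [0,0,0],
    [0,0,0],
    [0,0,0]
  ],
  "claw": 30
}}

```text
time: 3.7
tool_pos: [423.7, -56.6, 287.6]
tool_rot: [0.794, -0.608, 0.001, -0.0]
wrist_force: [0.7, 1.1, 5.2]
finger_gap: 0.509
grip_force: 61.5
```

```bash
python3 s.py
```

```text
t 3.7 pos [423.66 -56.61 287.59] yaw_y -2.879 zax [ 0. -0. -1.] q1,q6 [-0.26  2.62] F [0.71 1.06 5.2 ] gap 43.5 grip 61.54421196319163
```

Call:
{"fn": "arm_command", "kwargs": {
  "delta_pos": [
    [0,0,0.36],
    [0,0,0.36],
    [0,0,0.36],
    [0,0,0.36]
  ],
  "dr": [
    [0,0,0.145],
    [0,0,0.145],
    [0,0,0.145],
    [0,0,0.145]
  ]
}}

```text
time: 4.1
tool_pos: [423.5, -56.5, 288.3]
tool_rot: [0.935, -0.353, 0.001, -0.0]
wrist_force: [1.9, 0.5, 1.1]
finger_gap: 0.513
grip_force: 61.2
```

```bash
python3 s.py
```

```text
t 4.1 pos [423.51 -56.54 288.27] yaw_y -2.293 zax [ 0.  0. -1.] q1,q6 [-0.26  2.03] F [1.86 0.52 1.12] gap 43.8 grip 61.15284690633416
```

Call:
{"fn": "arm_command", "kwargs": {
  "delta_pos": [
    [0,0,0.34],
    [0,0,0.34],
    [0,0,0.34],
    [0,0,0.35],
    [0,0,0.35],
    [0,0,0.35],
    [0,0,0.35],
    [0,0,0.35]
  ],
  "dr": [
    [0,0,0.145],
    [0,0,0.145],
    [0,0,0.145],
    [0,0,0.145],
    [0,0,0.145],
    [0,0,0.145],
    [0,0,0.145],
    [0,0,0.145]
  ]
}}

```text
time: 4.9
tool_pos: [423.5, -56.5, 291.0]
tool_rot: [0.976, 0.217, 0.001, 0.0]
wrist_force: [2.3, 0.9, 0.9]
finger_gap: 0.512
grip_force: 61.1
```

Call:
{"fn": "arm_command", "kwargs": {
  "delta_pos": [
    [0,0,0.34],
    [0,0,0.34],
    [0,0,0.34],
    [0,0,0.35],
    [0,0,0.35],
    [0,0,0.35],
    [0,0,0.35],
    [0,0,0.35]
  ],
  "dr": [
    [0,0,0.145],
    [0,0,0.145],
    [0,0,0.145],
    [0,0,0.145],
    [0,0,0.145],
    [0,0,0.145],
    [0,0,0.145],
    [0,0,0.145]
  ]
}}

```text
time: 5.7
tool_pos: [423.5, -56.6, 293.8]
tool_rot: [0.698, 0.716, 0.0, 0.001]
wrist_force: [2.9, -0.4, 0.8]
finger_gap: 0.514
grip_force: 61.1
```

Call:
{"fn": "arm_command", "kwargs": {
  "delta_pos": [
    [0,0,0.34],
    [0,0,0.34],
    [0,0,0.34],
    [0,0,0.35],
    [0,0,0.35],
    [0,0,0.35],
    [0,0,0.35],
    [0,0,0.35]
  ],
  "dr": [
    [0,0,0.145],
    [0,0,0.145],
    [0,0,0.145],
    [0,0,0.145],
    [0,0,0.145],
    [0,0,0.145],
    [0,0,0.145],
    [0,0,0.145]
  ]
}}

```text
time: 6.5
tool_pos: [423.5, -56.5, 296.5]
tool_rot: [0.191, 0.982, 0.0, 0.001]
wrist_force: [1.9, 0.7, 1.1]
finger_gap: 0.511
grip_force: 61.0
```

```bash
python3 s.py
```

```text
t 6.5 pos [423.51 -56.52 296.54] yaw_y 1.187 zax [ 0.  0. -1.] q1,q6 [-0.26 -1.45] F [1.86 0.68 1.07] gap 43.7 grip 61.026839381083846
```

Call:
{"fn": "arm_command", "kwargs": {
  "delta_pos": [
    [0,0,0.34],
    [0,0,0.34],
    [0,0,0.34],
    [0,0,0.35],
    [0,0,0.35],
    [0,0,0.35],
    [0,0,0.35],
    [0,0,0]
  ],
  "dr": [
    [0,0,0.145],
    [0,0,0.145],
    [0,0,0.145],
    [0,0,0.145],
    [0,0,0.145],
    [0,0,0.145],
    [0,0,0.145],
    [0,0,0]
  ]
}}

```text
time: 7.3
tool_pos: [423.4, -56.5, 298.9]
tool_rot: [-0.307, 0.952, -0.0, 0.001]
wrist_force: [2.1, 2.2, 0.9]
finger_gap: 0.515
grip_force: 61.3
```

Call:
{"fn": "arm_command", "kwargs": {
  "delta_pos": [
    [0,0,0],
    [0,0,0],
    [0,0,0],
    [0,0,0],
    [0,0,0]
  ],
  "dr": [
    [0,0,0],
    [0,0,0],
    [0,0,0],
    [0,0,0],
    [0,0,0]
  ],
  "claw": 75
}}

```text
time: 7.8
tool_pos: [423.1, -56.5, 298.7]
tool_rot: [-0.307, 0.952, 0.0, -0.0]
wrist_force: [-0.3, -1.0, 0.3]
finger_gap: 0.877
grip_force: 0.0
```

Call:
{"fn": "arm_command", "kwargs": {
  "delta_pos": [
    [0,0,0],
    [0,0,0],
    [0,0,0],
    [0,0,0],
    [0,0,0],
    [0,0,0],
    [0,0,0],
    [0,0,0]
  ],
  "dr": [
    [0,0,-0.145],
    [0,0,-0.145],
    [0,0,-0.145],
    [0,0,-0.145],
    [0,0,-0.145],
    [0,0,-0.145],
    [0,0,-0.145],
    [0,0,-0.145]
  ]
}}

```text
time: 8.6
tool_pos: [423.2, -56.5, 298.8]
tool_rot: [0.267, 0.964, -0.0, -0.0]
wrist_force: [0.3, 0.1, -0.4]
finger_gap: 0.88
grip_force: 0.0
```

Call:
{"fn": "arm_command", "kwargs": {
  "delta_pos": [
    [0,0,0],
    [0,0,0],
    [0,0,0],
    [0,0,0],
    [0,0,0],
    [0,0,0],
    [0,0,0],
    [0,0,0]
  ],
  "dr": [
    [0,0,-0.145],
    [0,0,-0.145],
    [0,0,-0.145],
    [0,0,-0.145],
    [0,0,-0.145],
    [0,0,-0.145],
    [0,0,-0.145],
    [0,0,0]
  ]
}}

```text
time: 9.4
tool_pos: [423.2, -56.5, 298.9]
tool_rot: [0.7, 0.715, -0.0, -0.0]
wrist_force: [0.2, -0.3, 0.1]
finger_gap: 0.879
grip_force: 0.0
```

Call:
{"fn": "arm_command", "kwargs": {
  "delta_pos": [
    [0,0,0],
    [0,0,0],
    [0,0,0],
    [0,0,0],
    [0,0,0],
    [0,0,0]
  ],
  "dr": [
    [0,0,0],
    [0,0,0],
    [0,0,0],
    [0,0,0],
    [0,0,0],
    [0,0,0]
  ],
  "claw": 30
}}

```text
time: 10.0
tool_pos: [423.6, -56.6, 299.4]
tool_rot: [0.7, 0.715, 0.0, 0.001]
wrist_force: [1.2, -0.9, 2.4]
finger_gap: 0.519
grip_force: 61.0
```

```bash
python3 s.py
```

```text
t 10.0 pos [423.57 -56.6  299.43] yaw_y 0.021 zax [ 0. -0. -1.] q1,q6 [-0.26 -0.28] F [ 1.24 -0.86  2.39] gap 44.3 grip 61.01720564067364
```

Call:
{"fn": "arm_command", "kwargs": {
  "delta_pos": [
    [0,0,0.34],
    [0,0,0.34],
    [0,0,0.34],
    [0,0,0.35],
    [0,0,0.35],
    [0,0,0.35],
    [0,0,0.35],
    [0,0,0.35]
  ],
  "dr": [
    [0,0,0.145],
    [0,0,0.145],
    [0,0,0.145],
    [0,0,0.145],
    [0,0,0.145],
    [0,0,0.145],
    [0,0,0.145],
    [0,0,0.145]
  ]
}}

```text
time: 10.8
tool_pos: [423.6, -56.7, 302.2]
tool_rot: [0.191, 0.982, -0.0, 0.001]
wrist_force: [1.7, -2.2, 2.3]
finger_gap: 0.52
grip_force: 61.1
```

Call:
{"fn": "arm_command", "kwargs": {
  "delta_pos": [
    [0,0,0.34],
    [0,0,0.34],
    [0,0,0.34],
    [0,0,0.35],
    [0,0,0.35],
    [0,0,0.35],
    [0,0,0]
  ],
  "dr": [
    [0,0,0.145],
    [0,0,0.145],
    [0,0,0.145],
    [0,0,0.145],
    [0,0,0.145],
    [0,0,0.145],
    [0,0,0]
  ]
}}

```text
time: 11.5
tool_pos: [423.6, -56.6, 304.4]
tool_rot: [-0.238, 0.971, -0.0, 0.001]
wrist_force: [1.3, 0.3, 4.2]
finger_gap: 0.515
grip_force: 61.2
```

Call:
{"fn": "arm_command", "kwargs": {
  "delta_pos": [
    [0,0,0.5],
    [0,0,0.5],
    [0,0,0.5],
    [0,0,0]
  ],
  "dr": [
    [0,0,0],
    [0,0,0],
    [0,0,0],
    [0,0,0]
  ]
}}

```text
time: 11.9
tool_pos: [423.3, -56.5, 304.6]
tool_rot: [-0.237, 0.971, -0.0, 0.001]
wrist_force: [6.3, -0.2, -3.2]
finger_gap: 0.517
grip_force: 61.5
```

```bash
python3 s.py
```

```text
t 11.9 pos [423.32 -56.47 304.64] yaw_y 2.05 zax [ 0.  0. -1.] q1,q6 [-0.26 -2.31] F [ 6.29 -0.22 -3.23] gap 44.2 grip 61.52117997407913
```

Call:
{"fn": "arm_command", "kwargs": {
  "delta_pos": [
    [0,0,0.5],
    [0,0,0.5],
    [0,0,0.5],
    [0,0,0.5],
    [0,0,0]
  ],
  "dr": [
    [0,0,0],
    [0,0,0],
    [0,0,0],
    [0,0,0],
    [0,0,0]
  ]
}}

```text
time: 12.4
tool_pos: [423.2, -56.3, 306.1]
tool_rot: [-0.237, 0.971, 0.0, 0.0]
wrist_force: [7.1, 0.3, -5.0]
finger_gap: 0.524
grip_force: 61.8
```

```bash
python3 s.py
```

```text
t 12.4 pos [423.21 -56.34 306.1 ] yaw_y 2.05 zax [ 0.  0. -1.] q1,q6 [-0.26 -2.31] F [ 7.12  0.34 -5.03] gap 44.8 grip 61.782288774847984
```

Call:
{"fn": "arm_command", "kwargs": {
  "delta_pos": [
    [0.7,0,0],
    [0,0,0.7],
    [0,0,0.7],
    [0,0,0.7],
    [0,0,0.7],
    [0,0,0]
  ],
  "dr": [
    [0,0,0],
    [0,0,0],
    [0,0,0],
    [0,0,0],
    [0,0,0],
    [0,0,0]
  ]
}}

```text
time: 13.0
tool_pos: [423.8, -56.5, 310.0]
tool_rot: [-0.238, 0.971, 0.0, -0.0]
wrist_force: [3.2, 0.5, -1.9]
finger_gap: 0.518
grip_force: 61.9
```

```bash
python3 s.py
```

```text
t 13.0 pos [423.78 -56.47 309.95] yaw_y 2.051 zax [-0.  0. -1.] q1,q6 [-0.26 -2.31] F [ 3.2   0.52 -1.93] gap 44.2 grip 61.895317286252975
```

Call:
{"fn": "arm_command", "kwargs": {
  "delta_pos": [
    [0,0,4],
    [0,0,8],
    [0,0,10],
    [0,0,10],
    [0,0,5],
    [0,0,0]
  ],
  "dr": [
    [0,0,0],
    [0,0,0],
    [0,0,0],
    [0,0,0],
    [0,0,0],
    [0,0,0]
  ]
}}

```text
time: 13.6
tool_pos: [424.2, -56.6, 348.6]
tool_rot: [-0.238, 0.971, -0.001, 0.001]
wrist_force: [-0.2, -0.7, -1.5]
finger_gap: 0.515
grip_force: 62.1
```

Call:
{"fn": "arm_command", "kwargs": {
  "delta_pos": [
    [-5,-22,0],
    [-5,-22,0],
    [-5,-22,0],
    [-5,-22,0],
    [-5,-22,0],
    [-6,-22,0],
    [-6,-23,0],
    [0,0,0]
  ],
  "dr": [
    [0,0,-0.08],
    [0,0,-0.08],
    [0,0,-0.08],
    [0,0,-0.08],
    [0,0,-0.08],
    [0,0,-0.08],
    [0,0,0],
    [0,0,0]
  ]
}}

```text
time: 14.4
tool_pos: [386.4, -213.2, 346.7]
tool_rot: [0.001, 1.0, -0.0, -0.0]
wrist_force: [0.1, 0.3, -1.4]
finger_gap: 0.519
grip_force: 62.2
```

```bash
python3 s.py;  python3 - <<'E'
from h import *
S=capture('side');T=capture('top')
a=cv2.resize(S[140:300,210:370],None,fx=3.5,fy=3.5)
b=cv2.resize(T[165:235,270:390],None,fx=2,fy=2)
im=np.full((560,800,3),0,np.uint8);im[:,:560]=a;im[:140,560:]=b
cv2.imwrite('pics/d.png',im[:,:,::-1])
E
```

```text
t 14.4 pos [ 386.36 -213.21  346.75] yaw_y 1.568 zax [-0. -0. -1.] q1,q6 [-0.63 -2.19] F [ 0.13  0.26 -1.44] gap 44.3 grip 62.184296026825905
```

View pics/d.png

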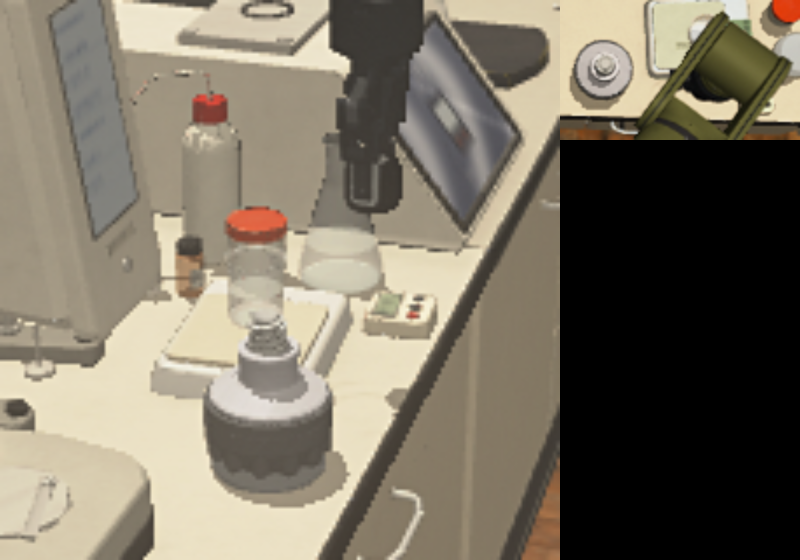

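The nut is off and held upright, near (372,185). The threaded stud is bare near (268,330) and the lid is still on its seat. Next I lower the nut.

Call:
{"fn": "arm_command", "kwargs": {
  "delta_pos": [
    [0,0,-20],
    [0,0,-25],
    [0,0,-25],
    [0,0,-25],
    [0,0,-25],
    [0,0,-20],
    [0,0,-10],
    [0,0,0]
  ],
  "dr": [
    [0,0,0],
    [0,0,0],
    [0,0,0],
    [0,0,0],
    [0,0,0],
    [0,0,0],
    [0,0,0],
    [0,0,0]
  ]
}}

```text
time: 15.3
tool_pos: [386.5, -210.5, 195.6]
tool_rot: [-0.001, 1.0, 0.001, -0.001]
wrist_force: [0.1, 0.4, -1.5]
finger_gap: 0.517
grip_force: 62.2
```

Call:
{"fn": "arm_command", "kwargs": {
  "delta_pos": [
    [0,0,-3],
    [0,0,-2],
    [0,0,-2],
    [0,0,-1.5],
    [0,0,-1],
    [0,0,-1],
    [0,0,-1],
    [0,0,0]
  ],
  "dr": [
    [0,0,0],
    [0,0,0],
    [0,0,0],
    [0,0,0],
    [0,0,0],
    [0,0,0],
    [0,0,0],
    [0,0,0]
  ]
}}

```text
time: 16.1
tool_pos: [386.9, -211.5, 185.4]
tool_rot: [-0.0, 1.0, 0.0, -0.0]
wrist_force: [-0.0, -0.5, -1.8]
finger_gap: 0.518
grip_force: 62.2
```

```bash
python3 s.py
```

```text
t 16.1 pos [ 386.87 -211.5   185.36] yaw_y 1.571 zax [-0.  0. -1.] q1,q6 [-0.62 -2.19] F [-0.02 -0.53 -1.77] gap 44.3 grip 62.192040011286736
```

Call:
{"fn": "arm_command", "kwargs": {
  "delta_pos": [
    [0,0,-0.7],
    [0,0,-0.7],
    [0,0,-0.6],
    [0,0,-0.5],
    [0,0,-0.5],
    [0,0,0]
  ],
  "dr": [
    [0,0,0],
    [0,0,0],
    [0,0,0],
    [0,0,0],
    [0,0,0],
    [0,0,0]
  ]
}}

```text
time: 16.7
tool_pos: [387.0, -211.5, 182.5]
tool_rot: [-0.0, 1.0, 0.0, -0.0]
wrist_force: [-0.5, 0.2, -1.4]
finger_gap: 0.514
grip_force: 62.3
```

```bash
python3 s.py
```

```text
t 16.7 pos [ 386.97 -211.54  182.54] yaw_y 1.571 zax [-0.  0. -1.] q1,q6 [-0.62 -2.19] F [-0.45  0.2  -1.44] gap 43.9 grip 62.2774451225996
```

Call:
{"fn": "arm_command", "kwargs": {
  "delta_pos": [
    [0,0,-0.6],
    [0,0,-0.6],
    [0,0,-0.6],
    [0,0,0]
  ],
  "dr": [
    [0,0,0],
    [0,0,0],
    [0,0,0],
    [0,0,0]
  ]
}}

```text
time: 17.1
tool_pos: [387.2, -211.7, 182.3]
tool_rot: [-0.0, 1.0, 0.0, -0.001]
wrist_force: [-7.0, 4.3, 13.6]
finger_gap: 0.518
grip_force: 63.7
```

```bash
python3 s.py
```

```text
t 17.1 pos [ 387.23 -211.75  182.3 ] yaw_y 1.571 zax [-0.  0. -1.] q1,q6 [-0.62 -2.19] F [-7.01  4.29 13.62] gap 44.3 grip 63.72638672590256
```

Call:
{"fn": "arm_command", "kwargs": {
  "delta_pos": [
    [0,0,0.9],
    [0,0,0],
    [0,0,0]
  ],
  "dr": [
    [0,0,0],
    [0,0,0],
    [0,0,0]
  ]
}}

```text
time: 17.4
tool_pos: [387.3, -211.8, 182.4]
tool_rot: [-0.0, 1.0, -0.0, 0.0]
wrist_force: [-2.4, 1.3, 6.6]
finger_gap: 0.519
grip_force: 62.9
```

Call:
{"fn": "arm_command", "kwargs": {
  "delta_pos": [
    [0,0,0],
    [0,0,0],
    [0,0,0],
    [0,0,0],
    [0,0,0],
    [0,0,0]
  ],
  "dr": [
    [0,0,0],
    [0,0,0],
    [0,0,0],
    [0,0,0],
    [0,0,0],
    [0,0,0]
  ],
  "claw": 80
}}

```text
time: 18.0
tool_pos: [386.9, -211.5, 181.6]
tool_rot: [-0.0, 1.0, 0.0, -0.0]
wrist_force: [-0.6, 0.5, 0.5]
finger_gap: 0.934
grip_force: 0.0
```

Call:
{"fn": "arm_command", "kwargs": {
  "delta_pos": [
    [0,0,10],
    [0,0,15],
    [0,0,25],
    [0,0,30],
    [0,0,30],
    [0,0,30],
    [0,0,15],
    [0,0,0]
  ],
  "dr": [
    [0,0,0],
    [0,0,0],
    [0,0,0],
    [0,0,0],
    [0,0,0],
    [0,0,0],
    [0,0,0],
    [0,0,0]
  ]
}}

```text
time: 18.8
tool_pos: [387.5, -211.9, 339.7]
tool_rot: [-0.0, 1.0, -0.002, 0.002]
wrist_force: [-0.6, -0.7, -0.1]
finger_gap: 0.938
grip_force: 0.0
```

```bash
python3 s.py;  python3 - <<'E'
from h import *
S=capture('side')
a=cv2.resize(S[140:300,210:370],None,fx=3.5,fy=3.5)
cv2.imwrite('pics/e.png',a[:,:,::-1])
E
```

```text
t 18.8 pos [ 387.53 -211.91  339.65] yaw_y 1.571 zax [ 0. -0. -1.] q1,q6 [-0.62 -2.19] F [-0.56 -0.74 -0.1 ] gap 80.1 grip 0.0
```

View pics/e.png

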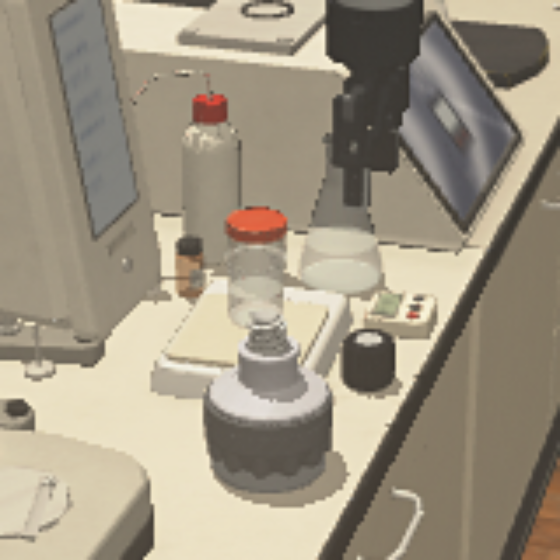

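The nut stands upright on the bare worktop near (368,360), clear of everything. Next is the lid.

Call:
{"fn": "arm_command", "kwargs": {
  "delta_pos": [
    [5,22,0],
    [5,22,0],
    [5,22,0],
    [5,22,0],
    [5,22,0],
    [6,22,0],
    [5.5,23,0],
    [0,0,0]
  ],
  "dr": [
    [0,0,0],
    [0,0,0],
    [0,0,0],
    [0,0,0],
    [0,0,0],
    [0,0,0],
    [0,0,0],
    [0,0,0]
  ],
  "claw": 85
}}

```text
time: 19.65
tool_pos: [423.1, -54.7, 334.1]
tool_rot: [-0.002, 1.0, 0.001, -0.002]
wrist_force: [-0.7, 0.3, -0.3]
finger_gap: 0.992
grip_force: 0.0
```

Call:
{"fn": "arm_command", "kwargs": {
  "delta_pos": [
    [0,0,0],
    [0,0,0]
  ],
  "dr": [
    [0,0,0],
    [0,0,0]
  ]
}}

```text
time: 19.85
tool_pos: [423.1, -57.0, 335.5]
tool_rot: [0.0, 1.0, 0.0, -0.001]
wrist_force: [0.9, -0.2, -0.5]
finger_gap: 0.998
grip_force: 0.0
```

```bash
python3 s.py
```

```text
t 19.85 pos [423.12 -56.96 335.46] yaw_y 1.57 zax [-0.  0. -1.] q1,q6 [-0.26 -1.83] F [ 0.88 -0.21 -0.52] gap 85.2 grip 0.0
```

Call:
{"fn": "arm_command", "kwargs": {
  "delta_pos": [
    [0.5,0.5,-10],
    [0,0,-15],
    [0,0,-20],
    [0,0,-20],
    [0,0,-15],
    [0,0,-7],
    [0,0,0],
    [0,0,0]
  ],
  "dr": [
    [0,0,0],
    [0,0,0],
    [0,0,0],
    [0,0,0],
    [0,0,0],
    [0,0,0],
    [0,0,0],
    [0,0,0]
  ]
}}

```text
time: 20.65
tool_pos: [424.1, -56.3, 249.9]
tool_rot: [0.0, 1.0, -0.0, 0.0]
wrist_force: [-1.4, -1.4, 0.1]
finger_gap: 0.998
grip_force: 0.0
```

Call:
{"fn": "arm_command", "kwargs": {
  "delta_pos": [
    [0,0,0],
    [0,0,0],
    [0,0,0],
    [0,0,0],
    [0,0,0],
    [0,0,0]
  ],
  "dr": [
    [0,0,0],
    [0,0,0],
    [0,0,0],
    [0,0,0],
    [0,0,0],
    [0,0,0]
  ],
  "claw": 30
}}

```text
time: 21.25
tool_pos: [424.5, -56.2, 250.9]
tool_rot: [-0.0, 1.0, -0.0, 0.001]
wrist_force: [-0.4, -1.0, 5.6]
finger_gap: 0.548
grip_force: 61.6
```

```bash
python3 s.py
```

```text
t 21.25 pos [424.49 -56.17 250.89] yaw_y 1.571 zax [ 0. -0. -1.] q1,q6 [-0.26 -1.83] F [-0.41 -0.99  5.6 ] gap 46.8 grip 61.64821805432439
```

Call:
{"fn": "arm_command", "kwargs": {
  "delta_pos": [
    [0,0,2],
    [0,0,4],
    [0,0,6],
    [0,0,6],
    [0,0,6],
    [0,0,6],
    [0,0,2],
    [0,0,0]
  ],
  "dr": [
    [0,0,0],
    [0,0,0],
    [0,0,0],
    [0,0,0],
    [0,0,0],
    [0,0,0],
    [0,0,0],
    [0,0,0]
  ]
}}

```text
time: 22.05
tool_pos: [424.1, -56.0, 282.2]
tool_rot: [-0.0, 1.0, -0.0, 0.001]
wrist_force: [0.2, 0.5, -2.7]
finger_gap: 0.551
grip_force: 62.1
```

Call:
{"fn": "arm_command", "kwargs": {
  "delta_pos": [
    [0,0,8],
    [0,0,8],
    [0,0,8],
    [0,0,8],
    [0,0,8],
    [0,0,8],
    [0,0,6],
    [0,0,0]
  ],
  "dr": [
    [0,0,0],
    [0,0,0],
    [0,0,0],
    [0,0,0],
    [0,0,0],
    [0,0,0],
    [0,0,0],
    [0,0,0]
  ]
}}

```text
time: 22.85
tool_pos: [424.3, -56.1, 336.9]
tool_rot: [-0.0, 1.0, -0.0, 0.001]
wrist_force: [0.3, -0.8, -2.5]
finger_gap: 0.55
grip_force: 62.4
```

```bash
python3 s.py
```

```text
t 22.85 pos [424.26 -56.1  336.93] yaw_y 1.571 zax [ 0. -0. -1.] q1,q6 [-0.26 -1.83] F [ 0.27 -0.78 -2.5 ] gap 47.0 grip 62.44336126372218
```

Call:
{"fn": "arm_command", "kwargs": {
  "delta_pos": [
    [0,0,8],
    [-1,10,2],
    [-2,20,0],
    [-2,20,0],
    [-2,20,0],
    [-2,20,0],
    [-2,20,0],
    [-2,20,0]
  ],
  "dr": [
    [0,0,0],
    [0,0,0],
    [0,0,0],
    [0,0,0],
    [0,0,0],
    [0,0,0],
    [0,0,0],
    [0,0,0]
  ]
}}

```text
time: 23.65
tool_pos: [410.5, 75.3, 345.6]
tool_rot: [-0.0, 1.0, 0.0, -0.0]
wrist_force: [0.4, -1.6, -2.5]
finger_gap: 0.552
grip_force: 62.5
```

Call:
{"fn": "arm_command", "kwargs": {
  "delta_pos": [
    [-2,20,0],
    [-2,20,0],
    [-2,20,0],
    [-2,20,0],
    [0,20,0],
    [0,11,0],
    [0,0,0],
    [0,0,0]
  ],
  "dr": [
    [0,0,0],
    [0,0,0],
    [0,0,0],
    [0,0,0],
    [0,0,0],
    [0,0,0],
    [0,0,0],
    [0,0,0]
  ]
}}

```text
time: 24.45
tool_pos: [402.8, 184.9, 345.5]
tool_rot: [-0.0, 1.0, -0.0, -0.0]
wrist_force: [-0.7, -0.3, -3.1]
finger_gap: 0.548
grip_force: 62.5
```

```bash
python3 s.py;  python3 - <<'E'
from h import *
S=capture('side');T=capture('top')
a=cv2.resize(S[150:350,180:340],None,fx=2.9,fy=2.9)
b=cv2.resize(T[165:235,180:340],None,fx=2,fy=2)
im=np.full((580,800,3),0,np.uint8);im[:,:464]=a;im[:140,464:784]=b
cv2.imwrite('pics/f.png',im[:,:,::-1])
E
```

```text
t 24.45 pos [402.82 184.95 345.48] yaw_y 1.572 zax [-0. -0. -1.] q1,q6 [ 0.31 -1.26] F [-0.73 -0.28 -3.07] gap 46.8 grip 62.50604761764407
```

View pics/f.png

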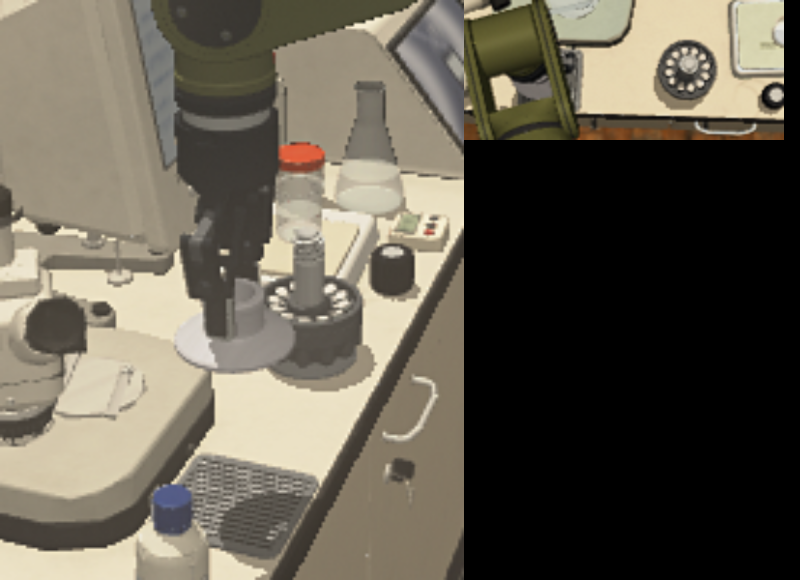

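The lid is held level over the mat, its centre near (235,335), and the tubes in the rotor are exposed. Next I lower it.

Call:
{"fn": "arm_command", "kwargs": {
  "delta_pos": [
    [1,0,-20],
    [1,0,-20],
    [1,0,-25],
    [0,0,-25],
    [0,0,-20],
    [0,0,-17],
    [0,0,-10],
    [0,0,0]
  ],
  "dr": [
    [0,0,0],
    [0,0,0],
    [0,0,0],
    [0,0,0],
    [0,0,0],
    [0,0,0],
    [0,0,0],
    [0,0,0]
  ]
}}

```text
time: 25.35
tool_pos: [405.4, 184.3, 207.3]
tool_rot: [0.0, 1.0, -0.001, -0.002]
wrist_force: [-0.7, 0.1, -1.9]
finger_gap: 0.543
grip_force: 62.4
```

Call:
{"fn": "arm_command", "kwargs": {
  "delta_pos": [
    [0,0,-4],
    [0,0,-3],
    [0,0,-2],
    [0,0,-2],
    [0,0,-1],
    [0,0,-0.5],
    [0,0,0],
    [0,0,0]
  ],
  "dr": [
    [0,0,0],
    [0,0,0],
    [0,0,0],
    [0,0,0],
    [0,0,0],
    [0,0,0],
    [0,0,0],
    [0,0,0]
  ]
}}

```text
time: 26.15
tool_pos: [406.0, 185.0, 196.2]
tool_rot: [-0.0, 1.0, 0.0, 0.0]
wrist_force: [0.4, -0.5, -3.0]
finger_gap: 0.546
grip_force: 62.5
```

```bash
python3 s.py
```

```text
t 26.15 pos [406.01 185.   196.23] yaw_y 1.571 zax [ 0.  0. -1.] q1,q6 [ 0.31 -1.26] F [ 0.37 -0.51 -2.98] gap 46.6 grip 62.49870350584388
```

Call:
{"fn": "arm_command", "kwargs": {
  "delta_pos": [
    [0,0,-1],
    [0,0,-1],
    [0,0,-0.7],
    [0,0,-0.6],
    [0,0,-0.6],
    [0,0,-0.5],
    [0,0,0]
  ],
  "dr": [
    [0,0,0],
    [0,0,0],
    [0,0,0],
    [0,0,0],
    [0,0,0],
    [0,0,0],
    [0,0,0]
  ]
}}

```text
time: 26.85
tool_pos: [406.0, 185.0, 191.9]
tool_rot: [-0.0, 1.0, -0.0, -0.0]
wrist_force: [-2.2, -0.1, -0.6]
finger_gap: 0.548
grip_force: 62.7
```

```bash
python3 s.py
```

```text
t 26.85 pos [406.02 185.01 191.93] yaw_y 1.571 zax [-0. -0. -1.] q1,q6 [ 0.31 -1.26] F [-2.25 -0.08 -0.55] gap 46.8 grip 62.70240420475602
```

Contact is just starting, at the expected height. I'll press slightly, release and rise.

Call:
{"fn": "arm_command", "kwargs": {
  "delta_pos": [
    [0,0,-0.4],
    [0,0,0],
    [0,0,0]
  ],
  "dr": [
    [0,0,0],
    [0,0,0],
    [0,0,0]
  ]
}}

```text
time: 27.15
tool_pos: [406.1, 185.0, 191.9]
tool_rot: [-0.0, 1.0, -0.0, -0.0]
wrist_force: [-3.8, -0.5, 5.2]
finger_gap: 0.549
grip_force: 63.2
```

Call:
{"fn": "arm_command", "kwargs": {
  "delta_pos": [
    [0,0,0],
    [0,0,0],
    [0,0,0],
    [0,0,0],
    [0,0,0],
    [0,0,0]
  ],
  "dr": [
    [0,0,0],
    [0,0,0],
    [0,0,0],
    [0,0,0],
    [0,0,0],
    [0,0,0]
  ],
  "claw": 85
}}

```text
time: 27.75
tool_pos: [406.0, 185.0, 191.3]
tool_rot: [-0.0, 1.0, 0.0, 0.0]
wrist_force: [-0.6, 0.3, 0.4]
finger_gap: 0.995
grip_force: 0.0
```

Call:
{"fn": "arm_command", "kwargs": {
  "delta_pos": [
    [0,0,8],
    [0,0,15],
    [0,0,25],
    [0,0,30],
    [0,0,30],
    [0,0,30],
    [0,0,12],
    [0,0,0]
  ],
  "dr": [
    [0,0,0],
    [0,0,0],
    [0,0,0],
    [0,0,0],
    [0,0,0],
    [0,0,0],
    [0,0,0],
    [0,0,0]
  ]
}}

```text
time: 28.55
tool_pos: [406.5, 185.1, 343.7]
tool_rot: [-0.0, 1.0, 0.001, 0.002]
wrist_force: [-0.1, -0.3, 0.1]
finger_gap: 0.997
grip_force: 0.0
```

```bash
python3 s.py;  python3 - <<'E'
from h import *
S=capture('side');T=capture('top')
a=cv2.resize(S[150:350,180:340],None,fx=2.9,fy=2.9)
b=cv2.resize(T[165:235,180:340],None,fx=2,fy=2)
im=np.full((580,800,3),0,np.uint8);im[:,:464]=a;im[:140,464:784]=b
cv2.imwrite('pics/g.png',im[:,:,::-1])
E
```

```text
t 28.55 pos [406.48 185.15 343.74] yaw_y 1.571 zax [ 0.  0. -1.] q1,q6 [ 0.31 -1.26] F [-0.1  -0.31  0.12] gap 85.2 grip 0.0
```

View pics/g.png

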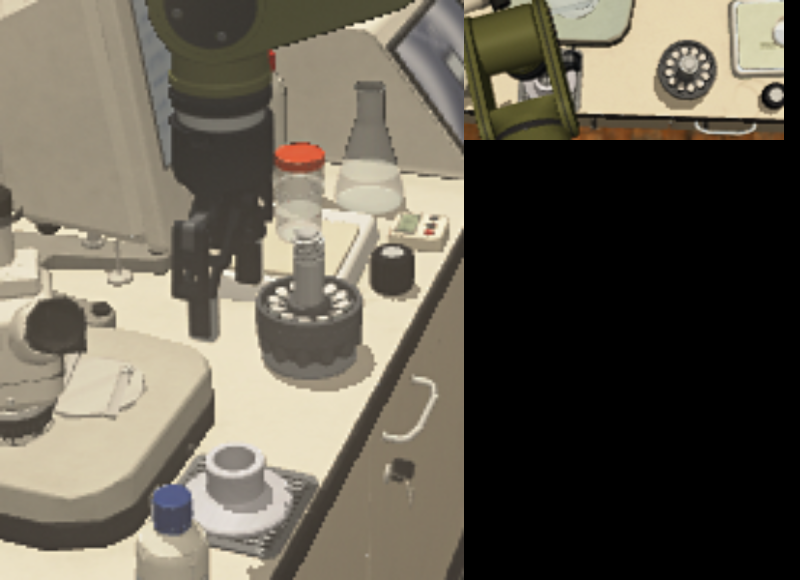

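The lid lies flat in the middle of the mat near (238,500), knob up, and the nut stands near (392,268). The gripper is clear of both, so I'll hand in.

```bash
python3 -c "from cell import *;print(finish_job())"
```

```text
the job is handed in; nothing more can be done
None
```

I handed the job in at about 28.6 s of the 72 s allowed: the nut stands open end down on the bare worktop and the lid lies flat, knob up, in the middle of the mat, but no verdict came back.

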